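Unstack the culture vessels into their stage adapters

TASK

The stack on the bench, to the left of the tall microscope (keep clear of it), was carried over from the incubator in one go: a culture flask with the 60 mm dish, the counting chamber and the 35 mm dish piled on it. Take it apart and set each of the four level and right way up on the floor of the recess in the adapter plate that is cut for it, so that each can go onto the microscope stage: the flask and the counting chamber lengthwise in their rectangular recesses, each dish in the round recess of its size. They hold live cultures and glass, so set them down rather than drop them, keep them level on the way, and leave the other things on the bench alone.

Things in the scene. Friction and masses are not known exactly. Their poses are not given: they have to be found in the camera images.
- flask_mid (a point): Clear culture flask lying flat, pink medium, orange cap: 52 mm wide (x), 98 mm long with cap (y, cap at -y), 24 mm high, 70 g. Point: centre of these, half-way up; z up. Full-width body from about 7 mm on the cap side to 45 mm on the other: grip it there across the 52 mm. On the bench at the start, the other three piled on it.
- dish60_mid (a point): Pink lidded round culture dish, 60 mm across at the lid (the dish below is 56 mm) and 16 mm high; point at its centre, half-way up, z up. Lies on the flask at the start; some 40 g.
- chamber_mid (a point): Counting chamber, a flat glass block with a clear middle and white frosted ends, 32 mm wide (its x) by 75 mm long (its y) by 8 mm thick; point at its centre, half-way up, z up. Lies on the 60 mm dish at the start; some 30 g.
- dish35_mid (a point): Small orange lidded round culture dish, 35 mm across and 11 mm high; point at its centre, half-way up, z up. Lies on the counting chamber, on top of the stack, at the start; some 15 g.
- adapter_flask: Adapter plate, fixed, 85 (x) x 128 (y) x 8 mm: black frame on an aluminium base, recess 5 mm deep in its centre, recess floor (with a small opening) 3 mm above the bench. Origin: underside, below the recess centre; z up. Rectangular recess 64 mm (x) by 110 mm (y), the largest of the four; no finger cut-outs. For the flask, whose cap may point either way along y.
- adapter_dish60: Adapter plate, fixed, 85 (x) x 128 (y) x 8 mm: black frame on an aluminium base, recess 5 mm deep in its centre, recess floor (with a small opening) 3 mm above the bench. Origin: underside, below the recess centre; z up. Round recess 72 mm across, for the 60 mm dish. Mid-way along both long sides the frame is cut away, 36 mm wide along y, out to the edge, so that fingers closing along x reach down to the floor.
- adapter_chamber: Adapter plate, fixed, 85 (x) x 128 (y) x 8 mm: black frame on an aluminium base, recess 5 mm deep in its centre, recess floor (with a small opening) 3 mm above the bench. Origin: underside, below the recess centre; z up. Rectangular recess 44 mm (x) by 87 mm (y), for the counting chamber lying along y. Mid-way along both long sides the frame is cut away, 36 mm wide along y, out to the edge, so that fingers closing along x reach down to the floor.
- adapter_dish35: Adapter plate, fixed, 85 (x) x 128 (y) x 8 mm: black frame on an aluminium base, recess 5 mm deep in its centre, recess floor (with a small opening) 3 mm above the bench. Origin: underside, below the recess centre; z up. Round recess 47 mm across, for the 35 mm dish. Mid-way along both long sides the frame is cut away, 32 mm wide along y, out to the edge, so that fingers closing along x reach down to the floor.
- timer: Bystander: white lab timer, 66 x 66 x 18 mm, lying flat; origin under its centre. Leave alone.
- marker_red: Bystander: marker pen with red cap, 127 mm long (y), 13 mm thick, lying flat; origin under its middle. Leave alone.
There are look-alikes about, which are no part of the job. Leave any purple look-alike of the part that bears dish35_mid alone.

How it is judged:
At the end, for the whole second after the job is handed in: Each thing rests on the floor of the recess of its own adapter: centre within 10 mm (dishes) or 11 mm (flask, chamber) of the recess centre, seated to 2-3 mm in height, tilted less than 0.1 rad, flask and chamber along the recess within 0.25 rad (either way round), released and at rest (horizontal distance between flask_mid and adapter_flask below 0.011 m and z of flask_mid in the frame of adapter_flask between 0.012 and 0.017 m and angle between each of flask_mid, dish60_mid, chamber_mid, dish35_mid's own z axis and vertical below 0.1 rad and linear speed of each of flask, dish60, chamber, dish35 below 0.01 m/s and angular speed of each of flask, dish60, chamber, dish35 below 0.1 rad/s and angle between the y axis of flask_mid and the y axis of adapter_flask, either way round below 0.25 rad and horizontal distance between dish60_mid and adapter_dish60 below 0.01 m and z of dish60_mid in the frame of adapter_dish60 between 0.008 and 0.013 m and horizontal distance between chamber_mid and adapter_chamber below 0.011 m and z of chamber_mid in the frame of adapter_chamber between 0.004 and 0.009 m and angle between the y axis of chamber_mid and the y axis of adapter_chamber, either way round below 0.25 rad and horizontal distance between dish35_mid and adapter_dish35 below 0.01 m and z of dish35_mid in the frame of adapter_dish35 between 0.0055 and 0.0105 m); the robot touches nothing.
It fails at once if a flask, dish or chamber is tipped by more than 35 degrees (angle between any of flask_mid, dish60_mid, chamber_mid, dish35_mid's own z axis and vertical above 0.61 rad).
It fails at once if a flask, dish or chamber is dropped (falls free of the fingers at over 0.6 m/s, about a 2 cm drop) ((linear speed of flask above 0.6 m/s and contact force between the fingers and flask below 0.01 N) or (linear speed of dish60 above 0.6 m/s and contact force between the fingers and dish60 below 0.01 N) or (linear speed of chamber above 0.6 m/s and contact force between the fingers and chamber below 0.01 N) or (linear speed of dish35 above 0.6 m/s and contact force between the fingers and dish35 below 0.01 N)).
It fails at once if a bystander (timer, red marker) is shifted by more than 25 mm (distance of any of timer, marker_red from where it was at the start of the episode above 0.025 m).
It also fails if it takes over 96 s, if anything falls off the work surface, if the arm or the gripper's body presses on something with over 40 N, if the wrist force passes 120 N, or if a joint passes its speed limit or range.

ROBOT

A 6-joint arm with a two-finger parallel gripper is mounted at the origin on a cart in front of the work surface, level with it; the furniture and walls round the work are solid. World frame = base frame: x ahead of the robot, y to its left, z up, the work surface at z = 0. Lengths are in m, angles in rad, forces in N, time in s.
With the tool pointing down it reaches from about 0.35 to 0.975 m from the base axis. Payload 4.9 kg.
Tool frame: the origin (TCP) lies at the very end of the fingers, on their centre line; the grasp point (between the pads) lies 19 mm behind it; z points along the fingers, y is the line along which they close (so a half turn about z gives the same grasp; the last joint's range is limited). The gripper opens to 85 mm and grips with 20 to 120 N. Pads are 22 mm wide; open, the fingers measure 114 mm over their backs; the gripper's body (76 mm by 85 mm) begins 54 mm behind the grasp point. The pads swing forward as they close: fully open they stand 13 mm farther back than shut.
Start: joints at [-1.234, 0.053, 1.613, -0, 1.476, -0.119], TCP at [0.275, -0.561, 0.231] pointing down, gripper open.
Joint ranges: [-3.01, 3.01], [-1.01, 2.22], [0.06, 2.58], [-1.02, 4.17], [0.09, 2.62], [-3.14, 3.14]. Speed limits (rad/s): [2.57, 2.57, 3.14, 3.14, 3.14, 3.14].

INTERFACE

Orientations are given as a unit quaternion [w, x, y, z].
In Python, from plant import manip, vision, order gives the robot as it stands.
- The arm moves only by the tool play_rows, never from a script. Its argument "steps" is a list that holds one entry, the list of rows, each a list of 6 numbers: the shift along the tool's x, y, z in mm, then the turn, a rotation vector about the tool's x, y, z in degrees. A call has 1 to 12 rows; each row is the pose to reach, as a shift and turn from the pose commanded when the call began, along the tool's axes at that moment; what a row does not reach only later rows make up. A row lasts 1/12 s, in which the tool goes at most 41.7 mm and 7.16 degrees, less where a joint would pass 70% of its speed; a pose out of reach is approached as far as the arm can. A call with a gripper value outside its range is refused whole. "claw" is the gripper's target within -1 to 1 (fully open at 1, half-way at 0, shut at -1), set as the call begins (left out, the last holds). The fingers move at their own pace and stop on an object; the grip force is fixed at half the most. Time passes only in rows, so rows that repeat a pose let the fingers close. It gives the time, the measured TCP pose, the force, the opening and the grip force at its end, in the units of the state.
- manip.state(): the state, without advancing time (a new reading comes with each control period).
- vision.grab_frame(name): name is "side" or "top"; returns (picture, depth): 400x640x3 uint8, blue, green, red; 400x640 float32, m along the optical axis (not along the pixel's ray), 0 where there is no reading.
- vision.camera_info(name): a dict with "K" (3x3 intrinsics, pixels), "k1" (the pictures are not rectified: a ray, as slopes to the right and down, at radius r is drawn at 1 + k1 r^2 times it, then the intrinsics apply), "eye" and "orientation" of the camera in the world. Camera axes: x right, y down, z forward; pixel columns grow to the right and rows downward; lengths in m; the calibration is good to about 2 mm. A picture is of the moment at which its call begins. camera_info takes no time and is no camera call.
- order.job_done(): hands the job in; it is judged then, once.
The state is a dict: "time": time; "joint_pos": joint angles; "joint_vel": joint speeds; "joint_efforts": joint torques, N m; "tool_pos": TCP position; "tool_rot": TCP orientation; "contact_force": force on the tool from outside, world axes, zero at the start; "ft_torque": the same for the moment, N m; "gripper_width": opening from 0.0 (shut) to 1.0 (fully open); "grasp_force": force on a finger pad.
Only numpy, scipy, OpenCV 4.12 (cv2) and the standard library are available. Lean on these libraries where they do the work, as an engineer would, in place of code of your own. Each camera call takes 0.05 s, during which the arm holds its last target. There are 200 camera calls.

## Working session

There is one attempt and no reset: what is moved stays moved. The work goes in short steps, Python scripts to look and compute and a tool call to move; the robot and the scene stay as the last step left them, time stands still between calls to the robot, and variables do not carry over. Pictures are saved under pics/ and viewed, at most 14 in all, crops included, and the job is handed in when it is done.

Besides the shell and the picture viewer there is one more tool, called after "Request:" as name(argument=value, ...) on one line, values as JSON. play_rows: Moves the arm, as the interface text tells. Its arguments: {"type":"object","properties":{"steps":{"type":"array"},"claw":{"type":"number"}},"required":["steps"]}

```bash
mkdir -p pics; ls
cat > h.py <<'E'
import numpy as np, cv2
from scipy.spatial.transform import Rotation as R
from plant import manip, vision, order
def q2R(q): return R.from_quat([q[1],q[2],q[3],q[0]]).as_matrix()
def ray(ci,u,v):
    K=np.array(ci["K"]);xd=(u-K[0,2])/K[0,0];yd=(v-K[1,2])/K[1,1]
    rd=np.hypot(xd,yd);r=rd
    for _ in range(30): r=rd/(1+ci["k1"]*r*r)
    s=r/rd if rd>0 else 1
    return np.array([xd*s,yd*s,1.0])
def atz(ci,u,v,z):
    d=q2R(ci["orientation"])@ray(ci,u,v);e=np.array(ci["eye"]);return e+d*(z-e[2])/d[2]
def atd(ci,u,v,dep): return np.array(ci["eye"])+q2R(ci["orientation"])@ray(ci,u,v)*dep
def proj(ci,p):
    c=q2R(ci["orientation"]).T@(np.array(p)-np.array(ci["eye"]));x,y=c[0]/c[2],c[1]/c[2]
    f=1+ci["k1"]*(x*x+y*y);K=np.array(ci["K"]);return K[0,0]*x*f+K[0,2],K[1,1]*y*f+K[1,2]
E
python3 - <<'E'
from h import *
for n in("side","top"):
    im,d=vision.grab_frame(n);ci=vision.camera_info(n)
    cv2.imwrite(f"pics/{n}0.png",im);np.save(f"{n}0.npy",d)
    print(n,ci)
s=manip.state();print(s)
E
```

```text
pics
side {'K': array([[474.46573465,   0.        , 322.94418744],
       [  0.        , 474.46573465, 197.88146503],
       [  0.        ,   0.        ,   1.        ]]), 'k1': -0.01587193421725526, 'eye': array([ 1.04170003, -0.22909386,  0.68518923]), 'orientation': array([-0.36789738,  0.86728302,  0.30463467, -0.1402476 ])}
top {'K': array([[454.80516366,   0.        , 312.98838569],
       [  0.        , 454.80516366, 201.16857553],
       [  0.        ,   0.        ,   1.        ]]), 'k1': 0.0003974462539334715, 'eye': array([0.50995859, 0.24552547, 0.92695819]), 'orientation': array([ 0.03744828, -0.69897939,  0.71325213, -0.03601168])}
{'time': 0.1, 'joint_pos': array([-1.23401767e+00,  5.32942130e-02,  1.61413063e+00, -6.66445702e-06,
        1.47603175e+00, -1.19026120e-01]), 'joint_vel': array([-0.00065028,  0.00012103, -0.0019974 , -0.00013628,  0.00042161,
       -0.00037564]), 'joint_efforts': array([-3.65291389e-04, -3.94910073e+01, -3.71360350e+01, -7.39865914e-05,
        3.97666823e-03, -2.67874320e-06]), 'tool_pos': array([ 0.27491292, -0.56066625,  0.23019945]), 'tool_rot': array([-9.26093622e-04,  9.74141966e-01,  2.25934862e-01, -1.04566668e-04]), 'contact_force': array([ 0.29302073, -0.15246022, -0.0395663 ]), 'ft_torque': array([-0.03686943,  0.01741274,  0.01937214]), 'grasp_force': 0.0, 'gripper_width': 1.0005571237696134}
```

View pics/top0.png

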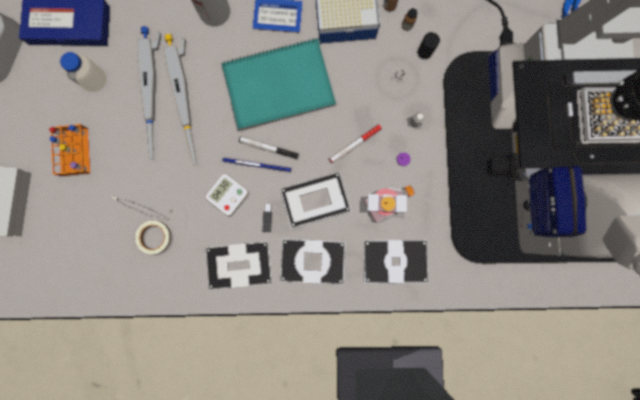

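View pics/side0.png

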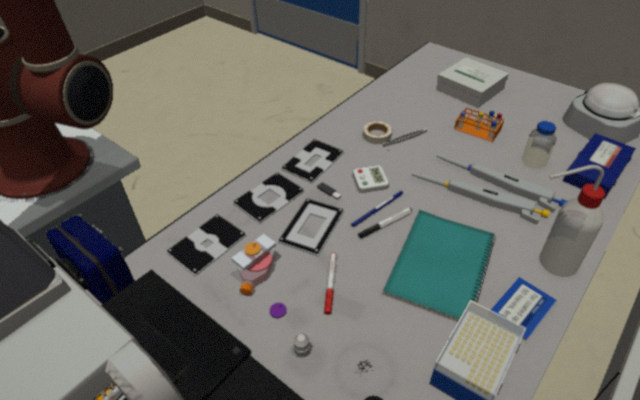

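Run:
```python
from h import *
t=cv2.imread("pics/top0.png");s=cv2.imread("pics/side0.png")
z=lambda im,x0,y0,x1,y1,k:cv2.resize(im[y0:y1,x0:x1],None,fx=k,fy=k,interpolation=cv2.INTER_CUBIC)
cv2.imwrite("pics/topplates.png",z(t,200,165,350,295,4.0)[:, :])
cv2.imwrite("pics/topstack.png",z(t,355,145,435,295,4.0))
cv2.imwrite("pics/two.png",cv2.hconcat([z(t,355,175,435,225,5)[:,:400],z(s,220,225,300,275,5)]) )
a=z(t,352,172,432,292,5)
b=z(s,215,225,295,325,5)
cv2.imwrite("pics/stack.png",cv2.hconcat([a[:500],b[:500]]))
```

```text
(no output)
```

View pics/topplates.png

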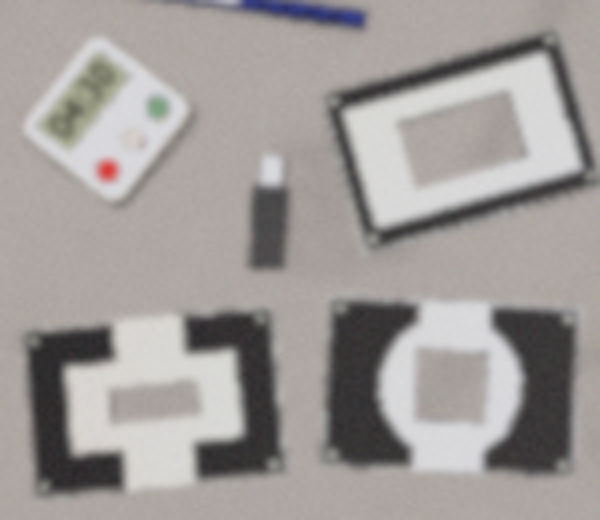

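View pics/stack.png

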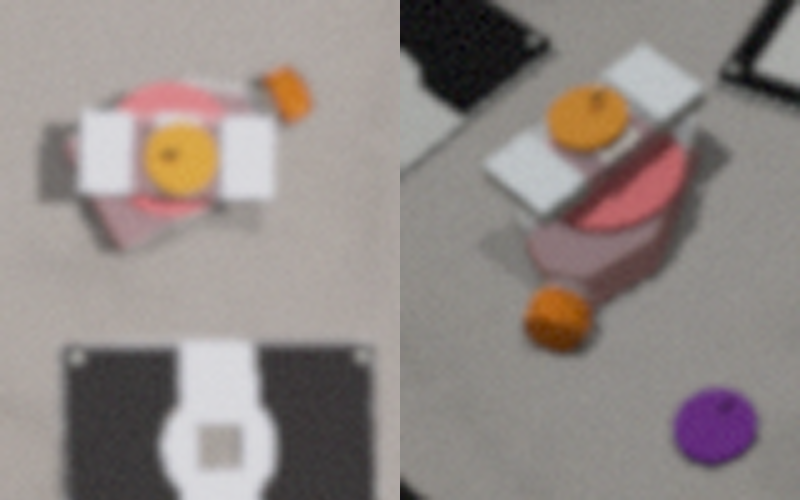

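```bash
cat >> h.py <<'E'
def tri(obs):
    A=np.zeros((3,3));b=np.zeros(3);L=[]
    for ci,u,v in obs:
        d=q2R(ci["orientation"])@ray(ci,u,v);d/=np.linalg.norm(d);e=np.array(ci["eye"]);P=np.eye(3)-np.outer(d,d);A+=P;b+=P@e;L.append((P,e))
    x=np.linalg.solve(A,b);return x,[float(np.linalg.norm(P@(x-e))) for P,e in L]
T=vision.camera_info("top");S=vision.camera_info("side")
E
python3 - <<'E'
from h import *
np.set_printoptions(precision=4,suppress=True)
td=np.load("top0.npy");sd=np.load("side0.npy")
print("bench z", [atd(T,u,v,td[v,u])[2].round(4) for u,v in((340,230),(200,230),(440,225),(390,235))])
pl={"flask":[(332,102),(552,35),(595,178),(372,243)],"chamber":[(30,340),(267,313),(283,468),(40,493)],"d60":[(333,303),(578,311),(570,472),(325,462)]}
pl={k:[(200+(a-.5)/4,165+(b-.5)/4) for a,b in v] for k,v in pl.items()}
pl["d35"]=[(352+68/5,172+347/5),(352+372/5,172+347/5),(427,283),(364.5,283)]
for k,v in pl.items():
    P=np.array([atz(T,a,b,.008) for a,b in v]);c=P.mean(0)
    l=(P[0]+P[3]-P[1]-P[2])/2;w=(P[0]+P[1]-P[2]-P[3])/2
    yaw=np.arctan2(-l[0],l[1])
    print(k,c,"len",np.linalg.norm(l),"wid",np.linalg.norm(w),"yaw deg",np.degrees(yaw),np.degrees(np.arctan2(w[1],w[0])))
C=lambda a,b:(T,352+(a-2)/5,172+(b-2)/5)
D=lambda a,b:(S,215+(a-400-2)/5,225+(b-2)/5)
print("d35",tri([C(181,160),D(588,118)]))
# chamber corners top: left-far(80,110) etc
for n,c,d in (("far/left",(80,110),(705,88)),("far right",(275,115),(0,0)),("near right",(275,198),(485,163)),("near left",(80,197),(643,42))):
    print(n,atz(T,*C(*c)[1:],.048),tri([C(*c),D(*d)]) if d!=(0,0) else "")
print("cap",tri([C(289,95),D(560,318)]))
for n,u,v in(("d35",388,204),("chL",374,203),("chR",401,204),("d60up",388,191)):print(n,atd(T,u,v,np.median(td[v-1:v+2,u-1:u+2])))
# microscope map
vv,uu=np.mgrid[0:400:6,400:640:6]
Q=np.array([atd(T,u,v,td[v,u]) for u,v in zip(uu.ravel(),vv.ravel()) if td[v,u]>0])
for x0 in np.arange(.3,.9,.05):
    r=[]
    for y0 in np.arange(.1,-.45,-.05):
        m=(Q[:,0]>=x0)&(Q[:,0]<x0+.05)&(Q[:,1]<=y0)&(Q[:,1]>y0-.05);r.append(f"{Q[m,2].max():.2f}" if m.any() else " -- ")
    print(f"{x0:.2f}",*r)
E
```

```text
bench z [np.float64(-0.0015), np.float64(0.0014), np.float64(0.0019), np.float64(0.0016)]
flask [0.6088 0.2411 0.008 ] len 0.11748116735918496 wid 0.07555448038663504 yaw deg 15.516683157206062 15.018195428644484
chamber [0.479  0.3979 0.008 ] len 0.12069724217182144 wid 0.07679400153705125 yaw deg 4.993425762004548 4.685745469870069
d60 [0.4843 0.2494 0.008 ] len 0.12281286514822161 wid 0.07958340552348565 yaw deg -3.228252866233135 -4.034379978085212
d35 [0.4798 0.083  0.008 ] len 0.12336680382695357 wid 0.08261920593674858 yaw deg -1.1425727091482312 -2.579590257953985
d35 (array([0.5944, 0.1027, 0.0511]), [0.001164801912180636, 0.0011648019121807717])
far/left [0.6143 0.1399 0.048 ] (array([0.615 , 0.1405, 0.0476]), [0.0009208142503822637, 0.0009208142503824685])
far right [0.6108 0.0641 0.048 ] 
near right [0.5784 0.0655 0.048 ] (array([0.5793, 0.0669, 0.0493]), [0.001533609165410846, 0.0015336091654108385])
near left [0.5803 0.141  0.048 ] (array([0.5815, 0.1422, 0.0475]), [0.0016585571115853293, 0.0016585571115852445])
cap (array([0.624 , 0.0525, 0.0134]), [0.00189532149538412
[... 218 characters left out ...]
0.00 0.00 0.00 0.00 0.00 0.00 0.00  -- 
0.40 0.01 0.01 0.00 0.00 0.00 0.00 0.00 0.00 0.00 0.00  -- 
0.45 0.01 0.01 0.01 0.02 0.02 0.31 0.01 0.02 0.02 0.00  -- 
0.50 0.01 0.01 0.02 0.02 0.27 0.31 0.29  --   --   --   -- 
0.55 0.05 0.00 0.02 0.02 0.27 0.28 0.28  --   --   --   -- 
0.60 0.05 0.02 0.02 0.21 0.27 0.25 0.25 0.22  --   --   -- 
0.65 0.01 0.00 0.02 0.21 0.22 0.24 0.28 0.24  --   --   -- 
0.70 0.00 0.00 0.02 0.22 0.22 0.24 0.30 0.21  --   --   -- 
0.75 0.00 0.04 0.02 0.22 0.22 0.23 0.23 0.23  --   --   -- 
0.80 0.00 0.00 0.02 0.02 0.22 0.34 0.32 0.26 0.17  --   -- 
0.85 0.00 0.00 0.01 0.02 0.08 0.31 0.26 0.26 0.17  --   -- 
0.90 0.00 0.06 0.06 0.01 0.05 0.06  --   --   --   --  -0.00
```

```bash
cat >> h.py <<'E'
np.set_printoptions(precision=4,suppress=True)
def plan(wps,ns,dec=0):
    """rows from the present pose through wps (x,y,z m, psi deg = heading of tool y), ns rows each"""
    s=manip.state();p=np.array(s["tool_pos"]);M=q2R(s["tool_rot"]);psi=np.degrees(np.arctan2(M[1,1],M[0,1]));a=np.array([*p,psi]);rows=[]
    for w,n in zip(wps,ns):
        w=np.array(w,float)
        for i in range(1,n+1):
            f=i/n; q=a+(w-a)*f; t=np.radians(q[3])
            Y=np.array([np.cos(t),np.sin(t),0]);Z=np.array([0,0,-1.]);D=np.c_[np.cross(Y,Z),Y,Z]
            r=R.from_matrix(M.T@D).as_rotvec(degrees=True);d=M.T@(q[:3]-p)*1000
            rows.append([round(float(v),dec)+0 for v in d]+[round(float(v),1)+0 for v in r])
        a=w
    print("t",round(s["time"],2),"pos",p,"psi",round(psi,2),"F",s["contact_force"].round(1),"grip",round(s["gripper_width"],3),round(s["grasp_force"],1))
    for i in range(0,len(rows),12): print(str(rows[i:i+12]).replace(".0,",",").replace(".0]","]").replace(" ",""))
E
python3 - <<'E'
from h import *
for n,a,b in(("flask",462.5,139),("chamber",154,401),("d60",452,385)): print(n,atz(T,200+(a-1.5)/4,165+(b-1.5)/4,.003))
print("d35",atz(T,352+(221-2)/5,172+(447-2)/5,.003))
plan([(.2,-.35,.25,-40),(.31,-.2,.25,-20),(.38,0,.25,-5),(.42,.10,.2,0)],[7,6,7,4])
E
```

```text
flask [0.6099 0.2417 0.003 ]
chamber [0.4804 0.3998 0.003 ]
d60 [0.4854 0.2496 0.003 ]
d35 [0.4818 0.0821 0.003 ]
t 0.1 pos [ 0.2749 -0.5607  0.2302] psi -63.88 F [ 0.3 -0.2 -0. ] grip 1.001 0.0
[[4,-32,-3,-0.1,0,-3.4],[7,-63,-6,-0.1,0,-6.8],[11,-95,-8,-0.1,0,-10.2],[15,-127,-11,-0.1,0,-13.6],[18,-159,-14,-0.1,0,-17.1],[22,-190,-17,-0.1,0,-20.5],[25,-222,-19,-0.1,0,-23.9],[53,-237,-19,-0.1,0,-27.2],[80,-251,-19,-0.1,0,-30.6],[108,-265,-19,-0.1,0,-33.9],[135,-280,-19,-0.1,0,-37.2],[163,-294,-19,-0.1,0,-40.6]]
[[190,-308,-19,-0.1,-0.1,-43.9],[212,-330,-19,-0.1,-0.1,-46],[233,-351,-19,-0.1,-0.1,-48.2],[255,-372,-19,-0.1,-0.1,-50.3],[276,-393,-19,-0.1,-0.1,-52.5],[298,-415,-19,-0.1,-0.1,-54.6],[320,-436,-19,-0.1,-0.1,-56.7],[341,-457,-19,-0.1,-0.1,-58.9],[361,-475,-6,-0.1,-0.1,-60.1],[381,-493,6,-0.1,-0.1,-61.4],[401,-511,19,-0.1,-0.1,-62.6],[421,-529,31,-0.1,-0.1,-63.9]]
```

Request:
play_rows(steps=[[[4, -32, -3, 0, 0, -3.5], [7, -63, -6, 0, 0, -7], [11, -95, -8, 0, 0, -10], [15, -127, -11, 0, 0, -14], [18, -159, -14, 0, 0, -17], [22, -190, -17, 0, 0, -20], [25, -222, -19, 0, 0, -24], [53, -237, -19, 0, 0, -27], [80, -251, -19, 0, 0, -31], [108, -265, -19, 0, 0, -34], [135, -280, -19, 0, 0, -37], [163, -294, -19, 0, 0, -40]]])

```text
time: 1.1
tool_pos: [0.2923, -0.224, 0.25]
tool_rot: [0.0, 0.838, 0.546, 0.0]
contact_force: [1.0, -0.5, -0.4]
gripper_width: 1.001
grasp_force: 0.0
```

Run:
```python
from h import *
plan([(.31,-.2,.25,-20),(.38,0,.25,-5),(.43,.09,.2,0)],[1,7,4])
```

```text
t 1.1 pos [ 0.2923 -0.224   0.25  ] psi -23.79 F [ 1.  -0.5 -0.4] grip 1.001 0.0
[[29,7,0,0,0,-3.8],[59,4,0,0,0,-5.9],[89,2,0,0,0,-8.1],[120,-1,0,0,0,-10.2],[150,-3,0,0,0,-12.4],[180,-5,0,0,0,-14.5],[210,-8,0,0,0,-16.6],[240,-10,0,0,0,-18.8],[266,-8,12,0,0,-20],[292,-5,25,0,0,-21.3],[317,-3,37,0,0,-22.5],[343,-1,50,0,0,-23.8]]
```

Request:
play_rows(steps=[[[29, 7, 0, 0, 0, -4], [59, 4, 0, 0, 0, -6], [89, 2, 0, 0, 0, -8], [120, -1, 0, 0, 0, -10], [150, -3, 0, 0, 0, -12], [180, -5, 0, 0, 0, -14], [210, -8, 0, 0, 0, -17], [240, -10, 0, 0, 0, -19], [266, -8, 12, 0, 0, -20], [292, -5, 25, 0, 0, -21], [317, -3, 37, 0, 0, -22.5], [343, -1, 50, 0, 0, -24]]], claw=0.3)

```text
time: 2.1
tool_pos: [0.4302, 0.09, 0.1995]
tool_rot: [0.0, 0.706, 0.708, -0.0]
contact_force: [0.0, -0.2, -0.5]
gripper_width: 0.647
grasp_force: 0.0
```

Run:
```python
from h import *
plan([(.594,.1025,.10,0),(.594,.1025,.075,0)],[7,3])
```

```text
t 2.1 pos [0.4302 0.09   0.1995] psi 0.22 F [ 0.  -0.2 -0.5] grip 0.647 0.0
[[2,23,14,0,0,0],[3,47,28,0,0,0.1],[5,70,43,0,0,0.1],[7,94,57,0,0,0.1],[8,117,71,0,0,0.2],[10,140,85,0,0,0.2],[12,164,100,0,0,0.2],[12,164,108,0,0,0.2],[12,164,116,0,0,0.2],[12,164,125,0,0,0.2]]
```

Request:
play_rows(steps=[[[2, 23, 14, 0, 0, 0], [3, 47, 28, 0, 0, 0], [5, 70, 43, 0, 0, 0], [7, 94, 57, 0, 0, 0], [8, 117, 71, 0, 0, 0], [10, 140, 85, 0, 0, 0], [12, 164, 100, 0, 0, 0], [12, 164, 108, 0, 0, 0], [12, 164, 114, 0, 0, 0], [12, 164, 120, 0, 0, 0], [12, 164, 120, 0, 0, 0]]])

```text
time: 3.02
tool_pos: [0.5922, 0.1009, 0.0789]
tool_rot: [-0.001, 0.706, 0.708, -0.001]
contact_force: [-0.8, -0.2, -0.8]
gripper_width: 0.647
grasp_force: 0.0
```

Run:
```python
from h import *
im,d=vision.grab_frame("side");t,_=vision.grab_frame("top")
cv2.imwrite("pics/near1.png",cv2.hconcat([cv2.resize(im[190:310,190:310],None,fx=5,fy=5,interpolation=3)]))
s=manip.state();p=s["tool_pos"];print(p,s["gripper_width"])
for dz in (0,):
  for dx in(-.0275,0,.0275):
    u,v=proj(S,p+[dx,0,dz]);print(((u-190)*5+2,(v-190)*5+2))
```

```text
[0.5933 0.1009 0.0807] 0.6545707747922667
(np.float64(237.44469156285686), np.float64(201.82164050106377))
(np.float64(293.0529361028759), np.float64(238.6559890572114))
(np.float64(350.47544771195686), np.float64(276.680350178877))
```

View pics/near1.png

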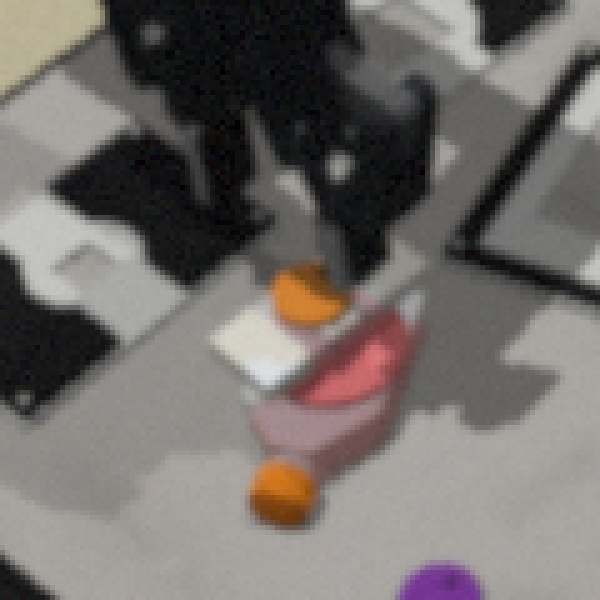

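Request:
play_rows(steps=[[[1, 1, 7, 0, 0, 0], [1, 1, 14, 0, 0, 0], [1, 1, 20, 0, 0, 0], [1, 1, 25, 0, 0, 0], [1, 1, 28, 0, 0, 0], [1, 1, 28, 0, 0, 0], [1, 1, 28, 0, 0, 0], [1, 1, 28, 0, 0, 0]]])

```text
time: 3.78
tool_pos: [0.5952, 0.1019, 0.0525]
tool_rot: [0.0, 0.706, 0.708, 0.0]
contact_force: [0.9, -0.3, 0.2]
gripper_width: 0.648
grasp_force: 0.0
```

Run:
```python
from h import *
s=manip.state();print(s["tool_pos"],s["contact_force"])
```

```text
[0.5952 0.1019 0.0525] [ 0.9102 -0.3485  0.1671]
```

Request:
play_rows(steps=[[[0, -1, 1, 0, 0, 0], [0, -1, 2, 0, 0, 0], [0, -1, 2, 0, 0, 0], [0, -1, 2, 0, 0, 0]]])

```text
time: 4.12
tool_pos: [0.594, 0.1019, 0.0503]
tool_rot: [0.0, 0.706, 0.708, 0.0]
contact_force: [0.0, -0.2, -0.8]
gripper_width: 0.653
grasp_force: 0.0
```

Request:
play_rows(steps=[[[0, 0, 0, 0, 0, 0], [0, 0, 0, 0, 0, 0], [0, 0, 0, 0, 0, 0], [0, 0, 0, 0, 0, 0], [0, 0, 0, 0, 0, 0], [0, 0, 0, 0, 0, 0], [0, 0, 0, 0, 0, 0], [0, 0, 0, 0, 0, 0]]], claw=-0.8)

```text
time: 4.78
tool_pos: [0.5944, 0.1019, 0.0508]
tool_rot: [0.0, 0.706, 0.708, 0.0]
contact_force: [-0.2, -0.9, 3.9]
gripper_width: 0.372
grasp_force: 59.7
```

Request:
play_rows(steps=[[[0, 0, -2, 0, 0, 0], [0, 0, -5, 0, 0, 0], [0, 0, -9, 0, 0, 0], [0, 0, -12, 0, 0, 0], [0, 0, -12, 0, 0, 0]]])

```text
time: 5.2
tool_pos: [0.5944, 0.1019, 0.0631]
tool_rot: [0.0, 0.706, 0.708, 0.0]
contact_force: [0.4, -0.1, -0.1]
gripper_width: 0.37
grasp_force: 59.5
```

Run:
```python
from h import *
im,d=vision.grab_frame("side")
cv2.imwrite("pics/near2.png",cv2.resize(im[210:300,210:310],None,fx=6,fy=6,interpolation=3))
s=manip.state();print(s["tool_pos"],s["gripper_width"],s["contact_force"],s["grasp_force"])
```

```text
[0.5942 0.1019 0.0627] 0.3700854637752102 [0.0582 0.2055 0.1197] 59.471693532541394
```

View pics/near2.png

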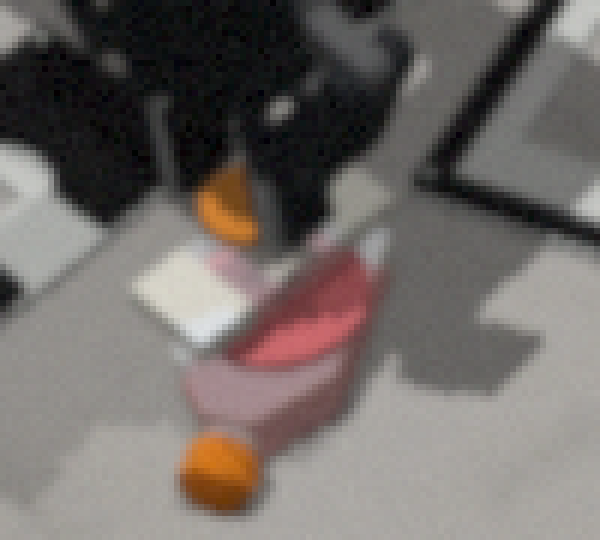

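Run:
```python
from h import *
plan([(.594,.102,.08,0),(.481,.0825,.08,-2),(.481,.0825,.02,-2)],[1,6,5])
```

```text
t 5.25 pos [0.5942 0.1019 0.0627] psi 0.12 F [0.1 0.2 0.1] grip 0.37 59.5
[[0,0,-17,0,0,0.1],[-3,-19,-17,0,0,0.4],[-6,-38,-17,0,0,0.8],[-10,-57,-17,0,0,1.1],[-13,-76,-17,0,0,1.4],[-16,-94,-17,0,0,1.8],[-19,-113,-17,0,0,2.1],[-19,-113,-5,0,0,2.1],[-19,-113,7,0,0,2.1],[-19,-113,19,0,0,2.1],[-19,-113,31,0,0,2.1],[-19,-113,43,0,0,2.1]]
```

Request:
play_rows(steps=[[[0, 0, -17, 0, 0, 0], [-3, -19, -17, 0, 0, 0.5], [-6, -38, -17, 0, 0, 1], [-10, -57, -17, 0, 0, 1], [-13, -76, -17, 0, 0, 1.5], [-16, -94, -17, 0, 0, 2], [-19, -113, -17, 0, 0, 2], [-19, -113, -5, 0, 0, 2], [-19, -113, 7, 0, 0, 2], [-19, -113, 19, 0, 0, 2], [-19, -113, 31, 0, 0, 2], [-19, -113, 40, 0, 0, 2]]])

```text
time: 6.25
tool_pos: [0.4806, 0.0827, 0.02]
tool_rot: [-0.001, 0.719, 0.695, -0.001]
contact_force: [0.4, 0.9, 0.1]
gripper_width: 0.374
grasp_force: 59.6
```

Run:
```python
from h import *
t,_=vision.grab_frame("top");im,d=vision.grab_frame("side")
a=cv2.resize(t[225:295,350:440],None,fx=4.4,fy=4.4,interpolation=3);b=cv2.resize(im[200:290,150:250],None,fx=4,fy=4,interpolation=3)
h=max(a.shape[0],b.shape[0]);o=np.zeros((h,a.shape[1]+b.shape[1],3),np.uint8);o[:a.shape[0],:a.shape[1]]=a;o[:b.shape[0],a.shape[1]:]=b
cv2.imwrite("pics/near3.png",o)
s=manip.state();print(s["tool_pos"],s["gripper_width"],s["contact_force"],s["grasp_force"])
```

```text
[0.4794 0.0827 0.0195] 0.36613895214706793 [ 0.2535 -0.7916 -0.4169] 59.56144661642611
```

View pics/near3.png

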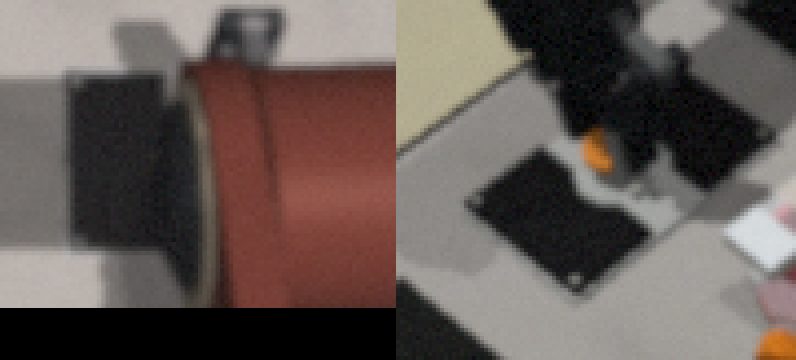

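Request:
play_rows(steps=[[[0, 1, 3, 0, 0, 0], [0, 1, 6, 0, 0, 0], [0, 1, 9, 0, 0, 0], [0, 1, 11, 0, 0, 0], [0, 1, 12, 0, 0, 0], [0, 1, 12, 0, 0, 0]]])

```text
time: 6.85
tool_pos: [0.4819, 0.0827, 0.0102]
tool_rot: [-0.0, 0.719, 0.695, -0.0]
contact_force: [-0.6, -0.1, 0.7]
gripper_width: 0.368
grasp_force: 59.6
```

Request:
play_rows(steps=[[[0, 0, 0.7, 0, 0, 0], [0, 0, 1.4, 0, 0, 0], [0, 0, 1.4, 0, 0, 0]]])

```text
time: 7.1
tool_pos: [0.482, 0.0827, 0.0089]
tool_rot: [0.0, 0.719, 0.695, 0.0]
contact_force: [-0.4, -0.9, -0.2]
gripper_width: 0.369
grasp_force: 59.6
```

Request:
play_rows(steps=[[[0, 0, 1, 0, 0, 0], [0, 0, 2, 0, 0, 0], [0, 0, 2.5, 0, 0, 0], [0, 0, 2.5, 0, 0, 0]]])

```text
time: 7.43
tool_pos: [0.4819, 0.0827, 0.0062]
tool_rot: [-0.0, 0.719, 0.695, -0.0]
contact_force: [-0.3, 0.0, 0.8]
gripper_width: 0.372
grasp_force: 59.6
```

Request:
play_rows(steps=[[[0, 0, 0.5, 0, 0, 0], [0, 0, 1, 0, 0, 0], [0, 0, 1, 0, 0, 0]]])

```text
time: 7.68
tool_pos: [0.4821, 0.0827, 0.0056]
tool_rot: [-0.0, 0.719, 0.695, -0.0]
contact_force: [-1.2, 0.6, 1.6]
gripper_width: 0.369
grasp_force: 59.8
```

Request:
play_rows(steps=[[[0, 0, 0.5, 0, 0, 0], [0, 0, 1, 0, 0, 0], [0, 0, 1, 0, 0, 0]]])

```text
time: 7.93
tool_pos: [0.4822, 0.0827, 0.0056]
tool_rot: [-0.0, 0.719, 0.695, -0.0]
contact_force: [-5.2, -0.3, 9.7]
gripper_width: 0.371
grasp_force: 60.5
```

Request:
play_rows(steps=[[[0, 0, 0, 0, 0, 0], [0, 0, 0, 0, 0, 0], [0, 0, 0, 0, 0, 0], [0, 0, 0, 0, 0, 0], [0, 0, -4, 0, 0, 0], [0, 0, -15, 0, 0, 0], [0, 0, -40, 0, 0, 0], [0, 0, -75, 0, 0, 0], [0, 0, -100, 0, 0, 0]]], claw=0.2)

```text
time: 8.68
tool_pos: [0.4827, 0.0827, 0.1075]
tool_rot: [0.001, 0.719, 0.695, 0.001]
contact_force: [0.7, 0.6, 0.9]
gripper_width: 0.6
grasp_force: 0.0
```

Run:
```python
from h import *
plan([(.481,.2,.10,0)],[4])
```

```text
t 8.68 pos [0.4827 0.0827 0.1075] psi -1.88 F [0.7 0.6 0.9] grip 0.6 0.0
[[29,-1,2,0.1,0,-0.5],[59,-3,4,0.1,0,-0.9],[88,-4,6,0.1,0,-1.4],[117,-6,8,0.1,0,-1.9]]
```

Request:
play_rows(steps=[[[30, 0, -10, 0, 0, 0], [65, 0, -20, 0, 0, 0], [100, 0, -30, 0, 0, 0], [135, 0, -30, 0, 0, 0], [170, 0, -30, 0, 0, 0], [190, 0, -30, 0, 0, -2], [190, 0, -30, 0, 0, -2]]])

```text
time: 9.27
tool_pos: [0.4883, 0.2761, 0.1359]
tool_rot: [-0.0, 0.705, 0.71, 0.001]
contact_force: [-0.3, -0.6, 0.0]
gripper_width: 0.601
grasp_force: 0.0
```

Run:
```python
from h import *
t,td=vision.grab_frame("top");im,d=vision.grab_frame("side");cv2.imwrite("pics/t4.png",t);cv2.imwrite("pics/s4.png",im)
a=cv2.resize(t[170:290,355:435],None,fx=5,fy=5,interpolation=3);b=cv2.resize(im[220:320,165:285][:,40:],None,fx=5,fy=5,interpolation=3)
o=np.zeros((600,800,3),np.uint8);o[:600,:400]=a;o[:500,400:]=b
cv2.imwrite("pics/near4.png",o)
s=manip.state();print(s["tool_pos"],s["gripper_width"])
```

```text
[0.4882 0.273  0.1351] 0.6007960628185619
```

View pics/near4.png

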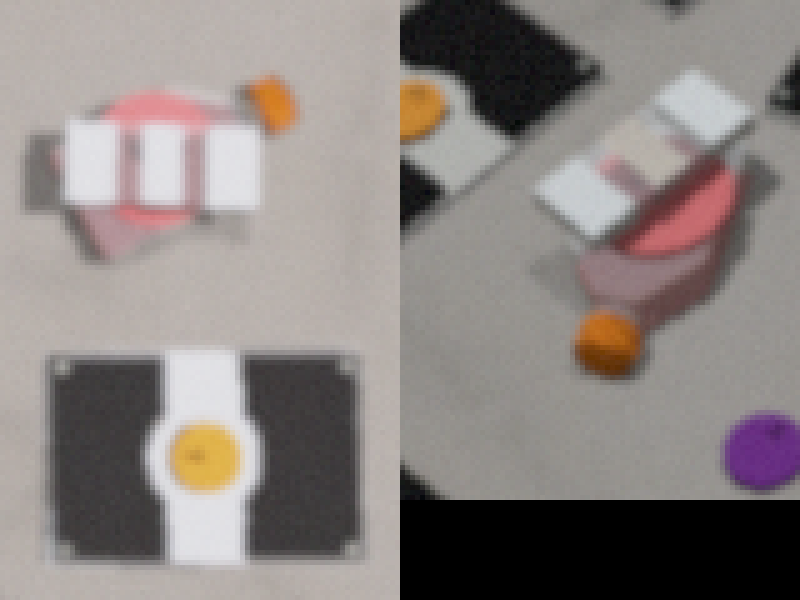

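Run:
```python
from h import *
C=lambda a,b:(355+(a-2)/5,170+(b-2)/5)
P=np.array([atz(T,*C(*c),.048) for c in((65,120),(263,124),(262,209),(65,207))]);c=P.mean(0)
l=(P[0]+P[3]-P[1]-P[2])/2;w=(P[0]+P[1]-P[2]-P[3])/2
print(c,np.linalg.norm(l),np.linalg.norm(w),np.degrees(np.arctan2(-l[0],l[1])),np.degrees(np.arctan2(w[1],w[0])))
D=lambda a,b:(S,205+(a-400-2)/5,220+(b-2)/5)
for a,b in(((65,120),(753,110)),((262,209),(533,190)),((65,207),(693,66))): print(tri([(T,*C(*a)),D(*b)])[0])
print("d35",atz(T,*C(206,457),.014),"recess",atz(T,*C(204,457),.005))
x,y=c[:2]
plan([(x,y,.11,-2),(x,y,.07,-2)],[7,4])
```

```text
[0.596  0.1021 0.048 ] 0.0766374602873145 0.03357167555139294 -2.0432501347394925 -2.4479264952881237
[0.6146 0.1405 0.0491]
[0.579  0.0661 0.0488]
[0.5815 0.1422 0.048 ]
d35 [0.4822 0.0841 0.014 ] recess [0.4819 0.0833 0.005 ]
t 9.37 pos [0.4882 0.273  0.1351] psi 0.19 F [-0.3  0.4 -0.4] grip 0.601 0.0
[[-24,15,4,0,0,0.3],[-49,31,7,0,0,0.6],[-73,46,11,0,0,0.9],[-98,61,14,0,0,1.3],[-122,77,18,0,0,1.6],[-147,92,22,0,0,1.9],[-171,107,25,0,0,2.2],[-171,107,35,0,0,2.2],[-171,107,45,0,0,2.2],[-171,107,55,0,0,2.2],[-171,107,65,0,0,2.2]]
```

Request:
play_rows(steps=[[[-24, 15, 4, 0, 0, 0.5], [-49, 31, 7, 0, 0, 1], [-73, 46, 11, 0, 0, 1], [-98, 61, 14, 0, 0, 1.5], [-122, 77, 18, 0, 0, 1.5], [-147, 92, 22, 0, 0, 2], [-171, 107, 25, 0, 0, 2], [-171, 107, 40, 0, 0, 2], [-171, 107, 55, 0, 0, 2], [-171, 107, 65, 0, 0, 2], [-171, 107, 65, 0, 0, 2], [-171, 107, 65, 0, 0, 2]]])

```text
time: 10.37
tool_pos: [0.5948, 0.1012, 0.0689]
tool_rot: [-0.0, 0.719, 0.695, -0.001]
contact_force: [-0.1, -0.6, -0.3]
gripper_width: 0.599
grasp_force: 0.0
```

Run:
```python
from h import *
plan([(.596,.1021,.0425,-2)],[5],1)
```

```text
t 10.37 pos [0.5948 0.1012 0.0689] psi -1.93 F [-0.1 -0.6 -0.3] grip 0.599 0.0
[[0.2,0.2,5.3,-0.1,0,0],[0.4,0.5,10.6,-0.1,0,0],[0.6,0.7,15.9,-0.1,0,0],[0.8,0.9,21.2,-0.1,0,0.1],[1,1.2,26.4,-0.1,0,0.1]]
```

Request:
play_rows(steps=[[[1, 1, 7, 0, 0, 0], [1, 1, 14, 0, 0, 0], [1, 1, 20, 0, 0, 0], [1, 1, 24, 0, 0, 0], [1, 1, 26, 0, 0, 0], [1, 1, 26, 0, 0, 0], [1, 1, 26, 0, 0, 0]]])

```text
time: 10.95
tool_pos: [0.5967, 0.1028, 0.0433]
tool_rot: [-0.0, 0.719, 0.695, -0.0]
contact_force: [-0.2, 0.7, 0.4]
gripper_width: 0.6
grasp_force: 0.0
```

Request:
play_rows(steps=[[[0, 0, 0.5, 0, 0, 0], [0, 0, 1, 0, 0, 0], [0, 0, 1, 0, 0, 0], [0, 0, 1, 0, 0, 0], [0, 0, 1, 0, 0, 0], [0, 0, 1, 0, 0, 0], [0, 0, 1, 0, 0, 0], [0, 0, 1, 0, 0, 0]]], claw=-0.8)

```text
time: 11.62
tool_pos: [0.5975, 0.1028, 0.0434]
tool_rot: [0.001, 0.719, 0.695, 0.001]
contact_force: [0.2, 0.1, 5.8]
gripper_width: 0.346
grasp_force: 59.8
```

Request:
play_rows(steps=[[[0, 0, -2, 0, 0, 0], [0, 0, -5, 0, 0, 0], [0, 0, -9, 0, 0, 0], [0, 0, -14, 0, 0, 0], [0, 0, -20, 0, 0, 0], [0, 0, -20, 0, 0, 0]]])

```text
time: 12.12
tool_pos: [0.5976, 0.1028, 0.0641]
tool_rot: [0.001, 0.719, 0.695, 0.001]
contact_force: [1.2, 0.5, 0.1]
gripper_width: 0.343
grasp_force: 59.2
```

Run:
```python
from h import *
im,d=vision.grab_frame("side")
cv2.imwrite("pics/near5.png",cv2.resize(im[210:300,210:310],None,fx=6,fy=6,interpolation=3))
plan([(.59,.12,.09,0),(.4797,.399,.09,5),(.4797,.399,.03,5)],[2,10,4])
```

```text
t 12.17 pos [0.5974 0.1028 0.0636] psi -1.88 F [0.1 0.1 0.1] grip 0.346 59.2
[[8,-4,-13,0.1,0,-0.9],[17,-8,-26,0.1,0,-1.9],[45,-20,-26,0.1,0,-2.4],[72,-32,-26,0.1,0,-2.9],[100,-44,-26,0.1,0,-3.4],[127,-56,-27,0.1,0,-3.9],[155,-68,-27,0.1,0,-4.4],[182,-80,-27,0.1,0,-4.9],[210,-92,-27,0.1,0,-5.4],[237,-103,-27,0.1,0,-5.9],[265,-115,-27,0.1,0,-6.4],[292,-127,-27,0.1,0,-6.9]]
[[292,-127,-12,0.1,0,-6.9],[292,-127,3,0.1,0,-6.9],[292,-127,18,0.1,0,-6.9],[292,-127,33,0.1,0,-6.9]]
```

View pics/near5.png

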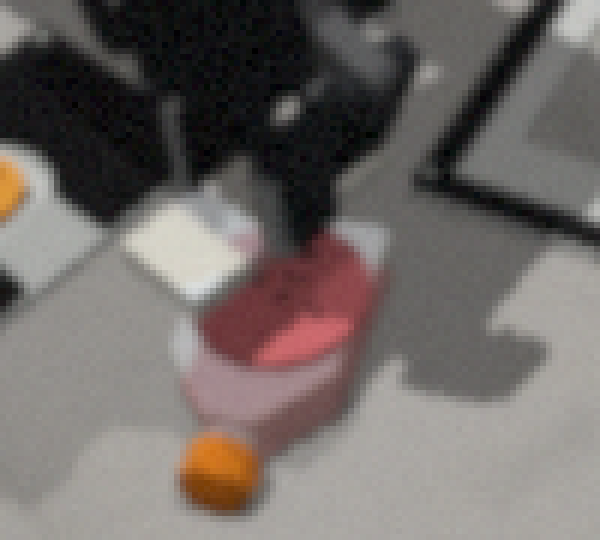

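Request:
play_rows(steps=[[[8, -4, -13, 0, 0, -1], [17, -8, -26, 0, 0, -2], [45, -20, -26, 0, 0, -2.5], [72, -32, -26, 0, 0, -3], [100, -44, -26, 0, 0, -3.5], [127, -56, -26, 0, 0, -4], [155, -68, -26, 0, 0, -4.5], [182, -80, -26, 0, 0, -5], [210, -92, -26, 0, 0, -5.5], [237, -103, -26, 0, 0, -6], [265, -115, -26, 0, 0, -6.5], [292, -127, -26, 0, 0, -7]]])

```text
time: 13.17
tool_pos: [0.4783, 0.4012, 0.0902]
tool_rot: [0.0, 0.674, 0.739, 0.001]
contact_force: [0.7, -0.1, -1.0]
gripper_width: 0.342
grasp_force: 59.3
```

Run:
```python
from h import *
t,td=vision.grab_frame("top");cv2.imwrite("pics/t6.png",t)
cv2.imwrite("pics/s6.png",vision.grab_frame("side")[0])
plan([(.4797,.399,.02,5)],[7])
a=cv2.resize(t[170:230,355:435],None,fx=7,fy=7,interpolation=3);cv2.imwrite("pics/near6.png",a)
```

```text
t 13.27 pos [0.4773 0.4031 0.0902] psi 5.46 F [ 0.5 -0.4 -0.1] grip 0.347 59.3
[[-1,0,10,0.1,-0.1,0.1],[-1,1,20,0.1,-0.1,0.1],[-2,1,30,0.1,-0.1,0.2],[-3,1,40,0.1,-0.1,0.3],[-3,1,50,0.1,-0.1,0.3],[-4,2,60,0.1,-0.1,0.4],[-4,2,70,0.1,-0.1,0.5]]
```

View pics/near6.png

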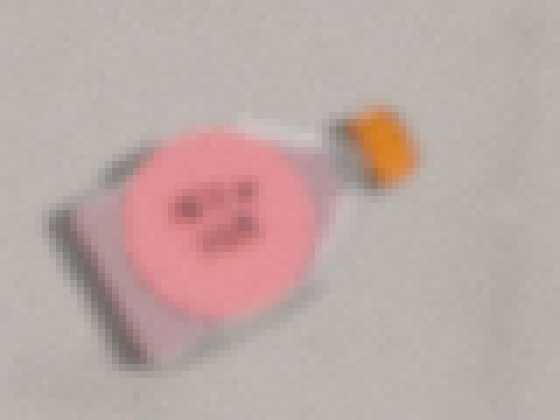

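Request:
play_rows(steps=[[[-2, 1, 10, 0, 0, 0], [-2, 1, 22, 0, 0, 0], [-2, 1, 36, 0, 0, 0], [-2, 1, 50, 0, 0, 0], [-2, 1, 62, 0, 0, 0], [-2, 1, 70, 0, 0, 0], [-2, 1, 70, 0, 0, 0], [-2, 1, 70, 0, 0, 0], [-2, 1, 70, 0, 0, 0]]])

```text
time: 14.02
tool_pos: [0.4811, 0.397, 0.0189]
tool_rot: [0.0, 0.675, 0.738, 0.0]
contact_force: [-0.3, 0.1, -0.1]
gripper_width: 0.343
grasp_force: 59.3
```

Run:
```python
from h import *
plan([(.4797,.399,.008,5)],[4],1)
C=lambda a,b:(355+(a-3)/7,170+(b-3)/7)
print("d60",atz(T,*C(219,222),.04),atz(T,*C(219,126),.04),atz(T,*C(219,318),.04),atz(T,*C(123,222),.04),atz(T,*C(316,222),.04))
print("flask",[atz(T,*C(*c),z)[:2] for c,z in(((70,210),.022),((150,362),.022),((385,147),.014))])
```

```text
t 14.02 pos [0.4811 0.397  0.0189] psi 5.1 F [-0.3  0.1 -0.1] grip 0.343 59.3
[[0.5,-0.3,2.7,0,0,0],[1,-0.6,5.4,0,0,0.1],[1.6,-0.9,8.2,0,0,0.1],[2.1,-1.2,10.9,0,0,0.1]]
d60 [0.5994 0.1036 0.04  ] [0.6264 0.1026 0.04  ] [0.5724 0.1046 0.04  ] [0.5999 0.1305 0.04  ] [0.5988 0.0765 0.04  ]
flask [array([0.6055, 0.1432]), array([0.5616, 0.1218]), array([0.6228, 0.0508])]
```

Request:
play_rows(steps=[[[1, -1, 3, 0, 0, 0], [2, -1, 6, 0, 0, 0], [2, -1, 9, 0, 0, 0], [2, -1, 11, 0, 0, 0], [2, -1, 11, 0, 0, 0], [2, -1, 11, 0, 0, 0]]])

```text
time: 14.52
tool_pos: [0.4791, 0.3987, 0.0071]
tool_rot: [-0.0, 0.675, 0.738, -0.0]
contact_force: [-0.0, -0.4, 0.0]
gripper_width: 0.345
grasp_force: 59.3
```

Request:
play_rows(steps=[[[0, 0, 0.5, 0, 0, 0], [0, 0, 1, 0, 0, 0], [0, 0, 1.5, 0, 0, 0], [0, 0, 1.5, 0, 0, 0]]])

```text
time: 14.85
tool_pos: [0.4795, 0.3989, 0.0064]
tool_rot: [0.0, 0.675, 0.738, 0.0]
contact_force: [-1.4, -0.7, 2.7]
gripper_width: 0.349
grasp_force: 59.7
```

Contact as predicted (TCP 6.4 mm). Release and rise.

Request:
play_rows(steps=[[[0, 0, 0, 0, 0, 0], [0, 0, 0, 0, 0, 0], [0, 0, 0, 0, 0, 0], [0, 0, -3, 0, 0, 0], [0, 0, -8, 0, 0, 0], [0, 0, -20, 0, 0, 0], [0, 0, -45, 0, 0, 0], [0, 0, -80, 0, 0, 0], [0, 0, -100, 0, 0, 0]]], claw=0.2)

```text
time: 15.6
tool_pos: [0.4807, 0.3997, 0.1106]
tool_rot: [0.001, 0.675, 0.738, 0.002]
contact_force: [0.1, 0.5, 1.1]
gripper_width: 0.598
grasp_force: 0.0
```

Run:
```python
from h import *
plan([(.599,.103,.11,-3),(.599,.103,.065,-3)],[10,4])
im=vision.grab_frame("side")[0];a=cv2.imread("pics/s6.png")
o=np.zeros((560,800,3),np.uint8);o[:,:400]=cv2.resize(im[110:250,250:350],None,fx=4,fy=4,interpolation=3);o[:400,400:]=cv2.resize(a[220:320,210:310],None,fx=4,fy=4,interpolation=3)
cv2.imwrite("pics/near7.png",o)
```

```text
t 15.6 pos [0.4807 0.3997 0.1106] psi 5.12 F [0.1 0.5 1.1] grip 0.598 0.0
[[-31,9,0,0.2,-0.1,0.8],[-61,18,0,0.2,-0.1,1.6],[-92,27,0,0.2,-0.1,2.4],[-122,37,0,0.2,-0.1,3.2],[-153,46,0,0.2,-0.1,4.1],[-184,55,0,0.2,-0.1,4.9],[-214,64,0,0.2,-0.1,5.7],[-245,73,0,0.2,-0.1,6.5],[-275,82,0,0.2,-0.1,7.3],[-306,91,0,0.2,-0.1,8.1],[-306,91,12,0.2,-0.1,8.1],[-306,91,23,0.2,-0.1,8.1]]
[[-306,91,34,0.2,-0.1,8.1],[-306,91,45,0.2,-0.1,8.1]]
```

View pics/near7.png

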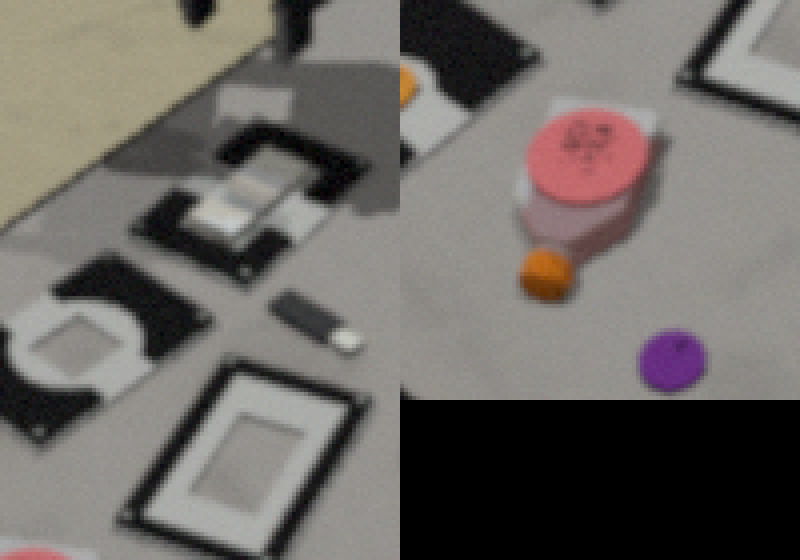

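Request:
play_rows(steps=[[[-31, 9, 0, 0, 0, 1], [-61, 18, 0, 0, 0, 2], [-92, 27, 0, 0, 0, 2.5], [-122, 37, 0, 0, 0, 3], [-153, 46, 0, 0, 0, 4], [-184, 55, 0, 0, 0, 5], [-214, 64, 0, 0, 0, 6], [-245, 73, 0, 0, 0, 6.5], [-275, 82, 0, 0, 0, 7.5], [-306, 91, 0, 0, 0, 8], [-306, 91, 20, 0, 0, 8], [-306, 91, 40, 0, 0, 8]]], claw=0.8)

```text
time: 16.65
tool_pos: [0.6001, 0.1002, 0.0686]
tool_rot: [0.002, 0.726, 0.688, 0.002]
contact_force: [0.2, -0.0, -1.0]
gripper_width: 0.902
grasp_force: 0.0
```

Run:
```python
from h import *
C=lambda a,b:(T,355+(a-3)/7,170+(b-3)/7)
print(tri([C(219,222),(S,210+(188-1.5)/4,220+(155-1.5)/4)]))
plan([(.5994,.1036,.030,-3)],[5],1)
```

```text
(array([0.6014, 0.1028, 0.0284]), [0.0012996300634943024, 0.0012996300634942424])
t 16.65 pos [0.6001 0.1002 0.0686] psi -3.07 F [ 0.2 -0.  -1. ] grip 0.902 0.0
[[0.7,-0.2,7.7,0.3,0,0],[1.3,-0.4,15.5,0.3,0,0],[2,-0.6,23.2,0.3,0,0],[2.7,-0.9,30.9,0.3,0,-0.1],[3.3,-1.1,38.6,0.3,0,-0.1]]
```

Request:
play_rows(steps=[[[2, 0, 8, 0, 0, 0], [2, 0, 16, 0, 0, 0], [2, 0, 24, 0, 0, 0], [2, 0, 31, 0, 0, 0], [2, 0, 36, 0, 0, 0], [2, 0, 36, 0, 0, 0], [2, 0, 36, 0, 0, 0], [2, 0, 36, 0, 0, 0]]])

```text
time: 17.32
tool_pos: [0.5978, 0.1043, 0.0306]
tool_rot: [0.0, 0.725, 0.689, 0.0]
contact_force: [-0.2, 0.4, 0.3]
gripper_width: 0.902
grasp_force: 0.0
```

Request:
play_rows(steps=[[[-1, 2, 0, 0, 0, 0], [-2, 3, 0, 0, 0, 0], [-2, 3, 0, 0, 0, 0]]])

```text
time: 17.57
tool_pos: [0.6009, 0.1017, 0.0305]
tool_rot: [0.0, 0.725, 0.689, 0.0]
contact_force: [-0.7, 0.2, -0.6]
gripper_width: 0.894
grasp_force: 0.0
```

Request:
play_rows(steps=[[[0, 0, 0, 0, 0, 0], [0, 0, 0, 0, 0, 0], [0, 0, 0, 0, 0, 0], [0, 0, 0, 0, 0, 0], [0, 0, 0, 0, 0, 0], [0, 0, 0, 0, 0, 0], [0, 0, 0, 0, 0, 0]]], claw=0)

```text
time: 18.15
tool_pos: [0.6011, 0.1019, 0.031]
tool_rot: [0.001, 0.725, 0.689, 0.001]
contact_force: [0.1, -0.2, 6.3]
gripper_width: 0.66
grasp_force: 63.7
```

Request:
play_rows(steps=[[[0, 0, -2, 0, 0, 0], [0, 0, -5, 0, 0, 0], [0, 0, -9, 0, 0, 0], [0, 0, -14, 0, 0, 0], [0, 0, -18, 0, 0, 0], [0, 0, -18, 0, 0, 0]]])

```text
time: 18.65
tool_pos: [0.601, 0.102, 0.0492]
tool_rot: [0.001, 0.725, 0.689, 0.001]
contact_force: [1.2, -0.2, -0.7]
gripper_width: 0.658
grasp_force: 63.5
```

Run:
```python
from h import *
im,d=vision.grab_frame("side")
cv2.imwrite("pics/near8.png",cv2.resize(im[210:300,210:310],None,fx=6,fy=6,interpolation=3))
plan([(.59,.12,.08,-3),(.485,.2495,.08,-3.5),(.485,.2495,.03,-3.5)],[2,6,4])
```

```text
t 18.7 pos [0.6008 0.102  0.0488] psi -2.88 F [-0.9  0.4  0.1] grip 0.652 63.5
[[9,-6,-16,0.1,0,0.1],[17,-12,-31,0.1,0,0.1],[38,-30,-31,0.1,0,0.2],[59,-49,-31,0.1,0,0.3],[79,-67,-31,0.1,0,0.4],[100,-86,-31,0.1,0,0.4],[121,-104,-31,0.1,0,0.5],[142,-123,-31,0.1,0,0.6],[142,-123,-19,0.1,0,0.6],[142,-123,-6,0.1,0,0.6],[142,-123,6,0.1,0,0.6],[142,-123,19,0.1,0,0.6]]
```

View pics/near8.png

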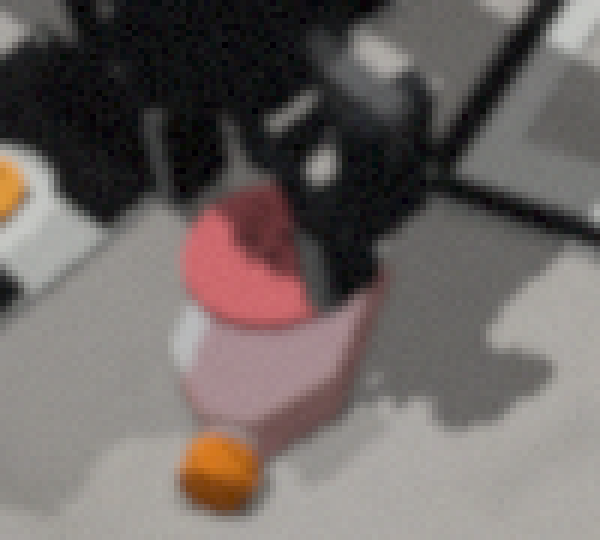

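Request:
play_rows(steps=[[[9, -6, -16, 0, 0, 0], [17, -12, -31, 0, 0, 0], [38, -30, -31, 0, 0, 0], [59, -49, -31, 0, 0, 0], [79, -67, -31, 0, 0, 0.5], [100, -86, -31, 0, 0, 0.5], [121, -104, -31, 0, 0, 0.5], [142, -123, -31, 0, 0, 0.5], [142, -123, -15, 0, 0, 0.5], [142, -123, 5, 0, 0, 0.5], [142, -123, 20, 0, 0, 0.5], [142, -123, 25, 0, 0, 0.5]]])

```text
time: 19.7
tool_pos: [0.4823, 0.2495, 0.0201]
tool_rot: [-0.001, 0.727, 0.686, -0.002]
contact_force: [0.1, -0.1, -0.5]
gripper_width: 0.656
grasp_force: 63.6
```

Run:
```python
from h import *
im,d=vision.grab_frame("top");cv2.imwrite("pics/t9.png",im)
plan([(.485,.2495,.012,-3.5)],[4],1)
```

```text
t 19.75 pos [0.4824 0.2493 0.0202] psi -3.38 F [-0.7  0.1 -1.3] grip 0.661 63.6
[[0.1,0.6,2,-0.3,0.1,0],[0.2,1.3,4.1,-0.3,0.1,0.1],[0.3,1.9,6.1,-0.3,0.1,0.1],[0.4,2.6,8.2,-0.3,0.1,0.1]]
```

Request:
play_rows(steps=[[[0, 1, 2, 0, 0, 0], [0, 1, 5, 0, 0, 0], [0, 1, 8, 0, 0, 0], [0, 1, 8, 0, 0, 0], [0, 1, 8, 0, 0, 0]]])

```text
time: 20.17
tool_pos: [0.4859, 0.2499, 0.0153]
tool_rot: [0.0, 0.728, 0.686, 0.0]
contact_force: [-0.2, -0.3, -0.9]
gripper_width: 0.653
grasp_force: 63.6
```

Request:
play_rows(steps=[[[0, 0, 1, 0, 0, 0], [0, 0, 2.5, 0, 0, 0], [0, 0, 4, 0, 0, 0], [0, 0, 4, 0, 0, 0], [0, 0, 4, 0, 0, 0]]])

```text
time: 20.58
tool_pos: [0.4854, 0.2498, 0.0107]
tool_rot: [-0.0, 0.728, 0.686, -0.0]
contact_force: [0.1, 0.1, -0.6]
gripper_width: 0.657
grasp_force: 63.6
```

Request:
play_rows(steps=[[[0, 0, 0.5, 0, 0, 0], [0, 0, 1, 0, 0, 0], [0, 0, 1.5, 0, 0, 0], [0, 0, 1.5, 0, 0, 0]]])

```text
time: 20.92
tool_pos: [0.4857, 0.25, 0.01]
tool_rot: [0.0, 0.728, 0.686, 0.0]
contact_force: [-2.1, -1.0, 4.2]
gripper_width: 0.656
grasp_force: 64.1
```

Request:
play_rows(steps=[[[0, 0, 0, 0, 0, 0], [0, 0, 0, 0, 0, 0], [0, 0, 0, 0, 0, 0], [0, 0, -2, 0, 0, 0], [0, 0, -8, 0, 0, 0], [0, 0, -20, 0, 0, 0], [0, 0, -45, 0, 0, 0], [0, 0, -80, 0, 0, 0], [0, 0, -100, 0, 0, 0], [40, 0, -100, 0, 0, 0], [80, 0, -100, 0, 0, 0], [110, 0, -100, 0, 0, 0]]], claw=0.9)

```text
time: 21.92
tool_pos: [0.493, 0.3622, 0.1123]
tool_rot: [0.0, 0.728, 0.686, 0.002]
contact_force: [-0.1, -0.3, 0.2]
gripper_width: 0.952
grasp_force: 0.0
```

Run:
```python
from h import *
t,td=vision.grab_frame("top");im,sd=vision.grab_frame("side");cv2.imwrite("pics/t10.png",t);cv2.imwrite("pics/s10.png",im)
o=np.zeros((600,800,3),np.uint8)
o[:300,:480]=cv2.resize(t[175:225,355:435],None,fx=6,fy=6,interpolation=3)
o[300:600,:480]=cv2.resize(im[245:295,210:290],None,fx=6,fy=6,interpolation=3)
o[:300,480:800]=cv2.resize(t[230:305,280:360],None,fx=4,fy=4,interpolation=3)
o[300:600,480:]=cv2.resize(im[150:225,225:305],None,fx=4,fy=4,interpolation=3)
cv2.imwrite("pics/near10.png",o)
s=manip.state();print(s["tool_pos"],s["time"],s["gripper_width"])
```

```text
[0.4925 0.3636 0.1116] 22.0167 0.9462822429317485
```

View pics/near10.png

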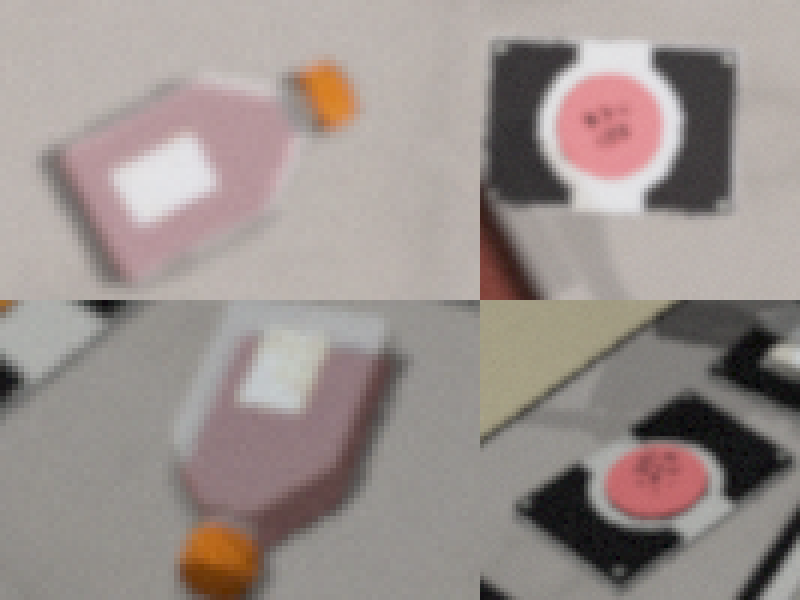

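Run:
```python
from h import *
C=lambda a,b,z:atz(T,355+(a-2.5)/6,175+(b-2.5)/6,z)[:2]
cap=C(350,86,.012);bot=C(91,218,.012);c=C(220,153,.012);capc=C(329,95,.012)
d=bot-cap;yaw=np.degrees(np.arctan2(-d[0],d[1]));print("cap",cap,"bot",bot,"len",np.linalg.norm(d),"mid",(cap+bot)/2,c,"yaw",yaw)
for a,b in(((190,82),(62,152)),((265,215),(130,282)),((329,95),(96,217))):
    e=C(*b,.015)-C(*a,.015);print(np.degrees(np.arctan2(-e[0],e[1])))
e=C(62,152,.015)-C(130,282,.015);print(np.degrees(np.arctan2(e[1],e[0])),np.linalg.norm(e))
u=d/np.linalg.norm(d);g=(cap+bot)/2+.014*u;print("grip",g)
# side body edges to check lateral position
D=lambda a,b:(S,210+(a-2.5)/6,245+(b-300-2.5)/6)
print("cap tri",tri([(T,355+(329-2.5)/6,175+(95-2.5)/6),D(220,562)]))
plan([(*g,.09,27),(*g,.05,27)],[10,4])
# target: flask plate, keep offset 14mm
t=np.radians(15.2);print("place TCP",np.array([.6095,.2415])+.014*np.array([-np.sin(t),np.cos(t)]))
```

```text
cap [0.6263 0.0434] bot [0.5833 0.1323] len 0.09874430349220603 mid [0.6048 0.0879] [0.6044 0.0882] yaw 25.77539414527444
27.499187651002238
25.102195108905946
26.399827731586353
25.78135796112507 0.04903104273981418
grip [0.5987 0.1005]
cap tri (array([0.6241, 0.0522, 0.0137]), [0.0014946948883905473, 0.0014946948883907763])
t 22.02 pos [0.4925 0.3636 0.1116] psi -3.17 F [ 0.4 -1.2  0.1] grip 0.946 0.0
[[-26,12,2,0.1,-0.2,-3],[-51,24,4,0.2,-0.2,-6],[-77,36,6,0.2,-0.2,-9.1],[-103,48,8,0.2,-0.1,-12.1],[-128,60,11,0.2,-0.1,-15.1],[-154,72,13,0.2,-0.1,-18.1],[-180,84,15,0.2,-0.1,-21.1],[-206,96,17,0.2,-0.1,-24.1],[-231,108,19,0.2,-0.1,-27.2],[-257,121,21,0.2,-0.1,-30.2],[-257,121,31,0.2,-0.1,-30.2],[-257,120,41,0.2,-0.1,-30.2]]
[[-257,120,51,0.2,-0.1,-30.2],[-257,120,61,0.2,-0.1,-30.2]]
place TCP [0.6058 0.255 ]
```

Request:
play_rows(steps=[[[-26, 12, 2, 0, 0, -3], [-51, 24, 4, 0, 0, -6], [-77, 36, 6, 0, 0, -9], [-103, 48, 8, 0, 0, -12], [-128, 60, 11, 0, 0, -15], [-154, 72, 13, 0, 0, -18], [-180, 84, 15, 0, 0, -21], [-206, 96, 17, 0, 0, -24], [-231, 108, 19, 0, 0, -27], [-257, 121, 21, 0, 0, -29], [-257, 121, 41, 0, 0, -29], [-257, 121, 60, 0, 0, -29]]], claw=0.75)

```text
time: 23.02
tool_pos: [0.5999, 0.0937, 0.0517]
tool_rot: [0.002, 0.534, 0.845, 0.001]
contact_force: [-0.3, 1.2, -0.3]
gripper_width: 0.874
grasp_force: 0.0
```

Run:
```python
from h import *
g=(.5987,.1005)
plan([(*g,.0115,26)],[6],1)
```

```text
t 23.02 pos [0.5999 0.0937 0.0517] psi 25.43 F [-0.3  1.2 -0.3] grip 0.874 0.0
[[1.1,0.3,6.7,0.2,0.1,-0.1],[2.2,0.6,13.4,0.2,0.1,-0.2],[3.4,0.8,20.1,0.2,0.1,-0.3],[4.5,1.1,26.8,0.2,0.1,-0.4],[5.6,1.4,33.5,0.2,0.1,-0.5],[6.7,1.7,40.2,0.2,0.1,-0.6]]
```

Request:
play_rows(steps=[[[2, 1, 6, 0, 0, 0], [5, 1, 13, 0, 0, 0], [5, 1, 20, 0, 0, 0], [5, 1, 27, 0, 0, 0], [5, 1, 31, 0, 0, 0], [5, 1, 34, 0, 0, 0], [5, 1, 34, 0, 0, 0], [5, 1, 34, 0, 0, 0]]])

```text
time: 23.68
tool_pos: [0.5966, 0.1011, 0.0156]
tool_rot: [0.0, 0.533, 0.846, 0.0]
contact_force: [-0.3, 0.0, 0.6]
gripper_width: 0.874
grasp_force: 0.0
```

Run:
```python
from h import *
plan([(.5987,.1005,.0115,26)],[3],1)
```

```text
t 23.68 pos [0.5966 0.1011 0.0156] psi 25.63 F [-0.3  0.   0.6] grip 0.874 0.0
[[-0.5,0.6,1.4,0,0,-0.1],[-1,1.1,2.7,0,0,-0.2],[-1.4,1.7,4.1,0,0,-0.4]]
```

Request:
play_rows(steps=[[[-1, 1, 2, 0, 0, 0], [-1.5, 1.5, 4, 0, 0, 0], [-1.5, 1.5, 4, 0, 0, 0], [-1.5, 1.5, 4, 0, 0, 0]]])

```text
time: 24.02
tool_pos: [0.5984, 0.1002, 0.0113]
tool_rot: [-0.0, 0.533, 0.846, -0.0]
contact_force: [-0.3, -0.0, 0.4]
gripper_width: 0.876
grasp_force: 0.0
```

Request:
play_rows(steps=[[[0, 0, 0, 0, 0, 0], [0, 0, 0, 0, 0, 0], [0, 0, 0, 0, 0, 0], [0, 0, 0, 0, 0, 0], [0, 0, 0, 0, 0, 0], [0, 0, 0, 0, 0, 0], [0, 0, 0, 0, 0, 0], [0, 0, 0, 0, 0, 0]]], claw=-0.3)

```text
time: 24.68
tool_pos: [0.5989, 0.1003, 0.012]
tool_rot: [0.0, 0.533, 0.846, 0.0]
contact_force: [0.6, 0.7, 5.1]
gripper_width: 0.586
grasp_force: 63.6
```

Request:
play_rows(steps=[[[0, 0, -2, 0, 0, 0], [0, 0, -5, 0, 0, 0], [0, 0, -10, 0, 0, 0], [0, 0, -18, 0, 0, 0], [0, 0, -30, 0, 0, 0], [0, 0, -40, 0, 0, 0], [0, 0, -40, 0, 0, 0]]])

```text
time: 25.27
tool_pos: [0.6008, 0.1004, 0.0552]
tool_rot: [0.002, 0.533, 0.846, 0.002]
contact_force: [0.5, 0.1, 0.2]
gripper_width: 0.583
grasp_force: 63.0
```

Run:
```python
from h import *
im,sd=vision.grab_frame("side");cv2.imwrite("pics/s11.png",im)
plan([(.6058,.255,.06,15.2),(.6058,.255,.025,15.2)],[7,4])
# cap centre (orange) in side view vs expected
h=cv2.cvtColor(im,cv2.COLOR_BGR2HSV);m=cv2.inRange(h,(5,150,120),(20,255,255));n,l,st,ce=cv2.connectedComponentsWithStats(m)
print([(st[i][4],ce[i].round(1)) for i in range(1,n) if st[i][4]>20 and 200<ce[i][1]<330])
s=manip.state();p=s["tool_pos"];t=np.radians(26);u=np.array([np.sin(t),-np.cos(t),0])
print("exp cap",proj(S,p+[0,0,.001]+u*(.014+.040)))
```

```text
t 25.32 pos [0.6001 0.1003 0.054 ] psi 25.61 F [ 0.3 -0.2 -1.7] grip 0.584 63.0
[[20,10,-1,0.2,0.1,1.5],[39,21,-2,0.2,0.1,3],[59,31,-3,0.2,0.1,4.5],[78,41,-3,0.2,0.1,6],[98,51,-4,0.2,0.1,7.4],[117,62,-5,0.2,0.1,8.9],[137,72,-6,0.2,0.1,10.4],[137,72,3,0.2,0.1,10.4],[137,72,12,0.2,0.1,10.4],[137,72,20,0.2,0.1,10.4],[137,72,29,0.2,0.1,10.4]]
[(np.int32(112), array([206.1, 241.9])), (np.int32(100), array([243. , 272.3]))]
exp cap (np.float64(241.77757564059823), np.float64(273.67209338145597))
```

Request:
play_rows(steps=[[[20, 10, -1, 0, 0, 1.5], [39, 21, -2, 0, 0, 3], [59, 31, -3, 0, 0, 4.5], [78, 41, -3, 0, 0, 6], [98, 51, -4, 0, 0, 7.5], [117, 62, -5, 0, 0, 9], [137, 72, -5, 0, 0, 10], [137, 72, 5, 0, 0, 10], [137, 72, 15, 0, 0, 10], [137, 72, 22, 0, 0, 10], [137, 72, 25, 0, 0, 10], [137, 72, 25, 0, 0, 10]]])

```text
time: 26.32
tool_pos: [0.6027, 0.2535, 0.0242]
tool_rot: [-0.001, 0.605, 0.796, -0.002]
contact_force: [0.2, -1.2, -0.9]
gripper_width: 0.583
grasp_force: 63.0
```

Run:
```python
from h import *
im,sd=vision.grab_frame("side");t,_=vision.grab_frame("top");cv2.imwrite("pics/t12.png",t)
plan([(.6058,.255,.02,15.2)],[4],1)
o=np.zeros((600,800,3),np.uint8)
o[:,:400]=cv2.resize(t[150:240,280:340],None,fx=6.667,fy=6.667,interpolation=3)[:600,:400]
o[:,400:]=cv2.resize(im[160:280,260:340],None,fx=5,fy=5,interpolation=3)
cv2.imwrite("pics/near12.png",o)
```

```text
t 26.42 pos [0.604  0.2541 0.0261] psi 15.56 F [-0.7  1.4 -0.9] grip 0.583 63.0
[[0.1,0.5,1.5,0,0,0.1],[0.2,1,3,0,0,0.2],[0.3,1.5,4.5,0,0,0.3],[0.4,2,6.1,0,0,0.4]]
```

View pics/near12.png

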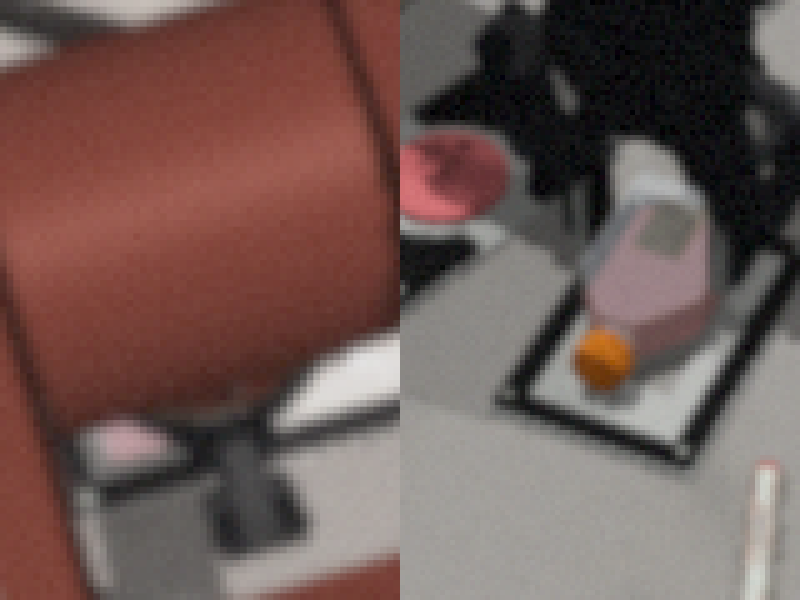

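Request:
play_rows(steps=[[[0, 1, 2, 0, 0, 0], [0, 1, 5, 0, 0, 0], [0, 1, 7, 0, 0, 0], [0, 1, 8, 0, 0, 0], [0, 1, 8, 0, 0, 0], [0, 1, 8, 0, 0, 0]]])

```text
time: 26.92
tool_pos: [0.605, 0.2552, 0.0183]
tool_rot: [-0.0, 0.604, 0.797, -0.0]
contact_force: [0.8, 0.5, -0.4]
gripper_width: 0.583
grasp_force: 63.0
```

Request:
play_rows(steps=[[[0, 1, 1, 0, 0, 0], [0, 1, 2, 0, 0, 0], [0, 1, 3, 0, 0, 0], [0, 1, 3, 0, 0, 0], [0, 1, 3, 0, 0, 0]]])

```text
time: 27.33
tool_pos: [0.6059, 0.2554, 0.0153]
tool_rot: [-0.0, 0.604, 0.797, -0.0]
contact_force: [0.2, 0.8, -0.4]
gripper_width: 0.585
grasp_force: 63.0
```

Request:
play_rows(steps=[[[0, 0, 0.5, 0, 0, 0], [0, 0, 1, 0, 0, 0], [0, 0, 1, 0, 0, 0]]])

```text
time: 27.58
tool_pos: [0.6062, 0.2555, 0.0151]
tool_rot: [0.0, 0.604, 0.797, 0.0]
contact_force: [-1.3, -0.4, 2.9]
gripper_width: 0.581
grasp_force: 63.4
```

Contact on the floor at the predicted height. Release, rise, and move aside.

Request:
play_rows(steps=[[[0, 0, 0, 0, 0, 0], [0, 0, 0, 0, 0, 0], [0, 0, 0, 0, 0, 0], [0, 0, -2, 0, 0, 0], [0, 0, -8, 0, 0, 0], [0, 0, -20, 0, 0, 0], [0, 0, -45, 0, 0, 0], [0, 0, -80, 0, 0, 0], [0, 0, -115, 0, 0, 0], [0, 0, -150, 0, 0, 0], [20, -25, -170, 0, 0, 0], [40, -50, -190, 0, 0, 0]]], claw=0.45)

```text
time: 28.58
tool_pos: [0.5483, 0.2805, 0.2089]
tool_rot: [0.001, 0.605, 0.796, 0.002]
contact_force: [-0.0, -0.4, -0.5]
gripper_width: 0.725
grasp_force: 0.0
```

Run:
```python
from h import *
plan([(.40,.42,.22,30),(.30,.52,.22,40)],[6,4])
```

```text
t 28.58 pos [0.5483 0.2805 0.2089] psi 15.48 F [-0.  -0.4 -0.5] grip 0.725 0.0
[[29,-18,-2,0.3,0,-2.4],[58,-35,-4,0.3,0,-4.8],[87,-53,-6,0.3,0,-7.3],[116,-70,-8,0.3,0,-9.7],[145,-88,-10,0.3,0,-12.1],[174,-106,-12,0.3,0,-14.5],[205,-123,-12,0.3,0,-17],[236,-140,-12,0.3,0,-19.5],[266,-158,-12,0.3,0,-22],[297,-175,-12,0.3,0,-24.5]]
```

Request:
play_rows(steps=[[[29, -18, -2, 0, 0, -2], [58, -35, -4, 0, 0, -5], [87, -53, -6, 0, 0, -7], [116, -70, -8, 0, 0, -10], [145, -88, -10, 0, 0, -12], [174, -106, -12, 0, 0, -14], [205, -123, -12, 0, 0, -17], [236, -140, -12, 0, 0, -19], [266, -158, -12, 0, 0, -22], [297, -175, -12, 0, 0, -24], [297, -175, -12, 0, 0, -24]]])

```text
time: 29.5
tool_pos: [0.2946, 0.5229, 0.2181]
tool_rot: [-0.001, 0.423, 0.906, 0.001]
contact_force: [0.1, 0.2, -0.0]
gripper_width: 0.725
grasp_force: 0.0
```

Run:
```python
from h import *
t,td=vision.grab_frame("top");im,sd=vision.grab_frame("side")
def blobs(i,lo,hi,a):
    m=cv2.inRange(cv2.cvtColor(i,cv2.COLOR_BGR2HSV),lo,hi);m=cv2.morphologyEx(m,cv2.MORPH_CLOSE,np.ones((3,3)));n,l,s,c=cv2.connectedComponentsWithStats(m)
    return [(int(s[k][4]),c[k].round(1),s[k][:4]) for k in range(1,n) if s[k][4]>a]
for nm,i,ci in(("top",t,T),("side",im,S)):
    print(nm)
    for col,lo,hi,z in(("orange",(5,130,120),(25,255,255),.012),("pink",(165,45,80),(180,190,255),.012)):
        for a,c,bb in blobs(i,lo,hi,25):
            w=atz(ci,*c,z)
            if .4<w[0]<.8 and 0<w[1]<.5: print(col,a,c,bb,w)
s=manip.state();print(s["tool_pos"],s["time"])
# chamber: bright/white frosted ends vs recess -- compare old px diff
P=cv2.imread("pics/top0.png");d=cv2.absdiff(t,P).max(2)
print("timer/marker diff",d[170:220,200:255].mean(),d[120:165,325:385].mean(), "bg",d[100:130,240:320].mean())
x=d[235:295,205:275]>28;ys,xs=np.nonzero(x);print("chamber diff px",len(xs),xs.min()+205,xs.max()+205,ys.min()+235,ys.max()+235)
```

```text
top
orange 46 [334.  193.1] [331 189   7   9] [0.621  0.2035 0.012 ]
orange 115 [395.5 261.1] [390 256  12  11] [0.4819 0.0843 0.012 ]
pink 304 [312.9 200.9] [292 190  36  26] [0.606  0.2466 0.012 ]
pink 556 [312.  261.1] [299 248  27  27] [0.4852 0.2508 0.012 ]
side
orange 59 [303.3 233.1] [298 229  11  10] [0.6177 0.2115 0.012 ]
orange 122 [206.1 241.8] [200 237  14  11] [0.4877 0.0811 0.012 ]
pink 349 [268.7 195. ] [257 186  25  19] [0.4914 0.2475 0.012 ]
pink 27 [326.2 216.7] [323 212   8  10] [0.6247 0.2724 0.012 ]
pink 64 [316.7 226.6] [309 220  14  13] [0.627  0.2403 0.012 ]
[0.2979 0.5202 0.2176] 29.6
timer/marker diff 2.2425454545454544 2.345925925925926 bg 2.6083333333333334
chamber diff px 174 227 250 258 274
```

```bash
python3 -c "
from h import *
print(order.job_done())"
```

```text
the job is handed in; nothing more can be done
None
```

I took the stack apart and set all four pieces (35 mm dish, counting chamber, 60 mm dish and flask) down in their own adapter recesses, then handed the job in at about 30 s. Camera checks put the dishes and flask within a few millimetres of the recess centres; I did not re-measure the chamber after release (its set-down pose and a side picture looked right), and the verdict was not reported back.

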